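# Load the pot-gluing jig

## Robot

A 6-joint arm with a two-finger parallel gripper is mounted at the origin on the work surface. World frame = base frame: x ahead of the robot, y to its left, z up, the work surface at z = 0. Lengths are in mm, angles in degrees, forces in N, time in s.
With the tool pointing down it reaches from about 300 to 875 mm from the base axis. Payload 6.4 kg.
Tool frame: the origin (TCP) lies at the very end of the fingers, on their centre line; the grasp point (between the pads) lies 19 mm behind it (grip_point_offset is the distance from the TCP to the grasp point, in mm); z points along the fingers, y is the line along which they close (so a half turn about z gives the same grasp; the last joint's range is limited). The gripper opens to 88 mm and grips with 3 to 60 N. Pads are 18 mm wide; open, the fingers measure 123 mm over their backs; the gripper's body (75 mm by 187 mm) begins 45 mm behind the grasp point.
Start: joints at [53.955, 10.359, 92.074, -0, 77.567, -11.82], TCP at [235.922, 524.387, 210.614] pointing down, gripper open.
Joint ranges: [-171.53, 171.53], [-51.25, 118.39], [17.06, 147.69], [-65.23, 245.23], [0, 150.52], [-178.68, 178.68]. Speed limits (degrees/s): [147.25, 147.25, 172.46, 180, 180, 180].

## Interface

Orientations are given as [roll, pitch, yaw] about the fixed x, y, z axes, in that order (R = Rz(yaw) Ry(pitch) Rx(roll)).
In Python, from station import * gives the robot as it stands. The module is installed in compiled form; this text tells all that it offers.
- The arm moves only by the tool step_arm, never from a script. Its argument "targets" is one flat list of numbers, 7 for each row, row after row: the shift along the tool's x, y, z in cm, then the turn, a rotation vector about the tool's x, y, z in rad, then the finger opening in cm, from 0 to 8.81. A call has 1 to 12 rows; each row shifts and turns the commanded pose from where the row before left it, along the tool's axes as they then stand; what a row does not reach is not made up. A row lasts 1/10 s, in which the tool goes at most 50 mm and 8.59 degrees, less where a joint would pass 70% of its speed; a pose out of reach is approached as far as the arm can. A call is refused whole if a number of a shift passes 5 or a number of a turn 0.15, either way. A call with a gripper value outside its range is refused whole. The fingers move at their own pace and stop on an object; "grip_force" is the grip in N (left out, the last holds). Time passes only in rows, so rows that do not move let the fingers close. It gives the time, the measured TCP pose, the force, the opening and the grip force at its end, in the units of the state.
- observe(): the state, without advancing time (a new reading comes with each control period).
- snapshot(name): name is "scene" or "top" or "wrist"; returns (picture, depth): 480x640x3 uint8, red, green, blue; 480x640 float32, mm along the optical axis (not along the pixel's ray), 0 where there is no reading.
- camera_info(name): a dict with "vertical_fov" (degrees; the focal length in pixels is half the picture's height over the tangent of half this angle, whatever the lens; pixels are square), "cx", "cy" (the principal point, pixels), "xyz" and "attitude" of the camera in the world. Camera axes: x right, y up, looking along -z (the intrinsics and any distortion apply to the point x, -y, -z); pixel columns grow to the right and rows downward; lengths in mm; the calibration is good to about 2 mm. A picture is of the moment at which its call begins: read the wrist's pose just before it. camera_info takes no time and is no camera call; for the wrist camera it gives the pose at the moment of the call.
- sign_off(): hands the job in; it is judged then, once.
Trained networks look in the newest picture that a camera, given by its name, has taken for a name from the list of things; names that differ only in an ending like _2 or _b are one class to them, and where a whole thing is asked for, a point or a joint stands for the part that bears it (a point fixed in the world has none). Each returns a list of dicts, best first, with "confidence" (0 to 1); they miss things now and then, are a little off and sometimes report something else, mostly with a low value. They report only what shows in the picture. A call takes as long as a camera call. They do not tell look-alikes from the thing itself.
- trace(camera, query): "pixels" (480x640 bool, what is visible of it) and "xy" ([column, row] in pixels, amid what is visible of it).
The state is a dict: "time_s": time; "q": joint angles; "joint_velocities": joint speeds; "effort": joint torques, N m; "tool_pos": TCP position; "tool_rot": TCP orientation; "contact_force": force on the tool from outside, world axes, zero at the start; "moment": the same for the moment, N m; "finger_gap": opening from 0.0 (shut) to 1.0 (fully open); "grasp_force": force on a finger pad.
Only numpy, scipy, OpenCV 4.12 (cv2) and the standard library are available. Lean on these libraries where they do the work, as an engineer would, in place of code of your own. Each camera call takes 0.05 s, during which the arm holds its last target. There are 200 camera calls.

## Task

Get the gluing jig ready for the next tube pot: bring the big round card foot into the round recess of the board and press it fully home, flush with the board, without denting it, and slip the tall tube upright over the spindle, all the way down to the board. Leave both parts free-standing in the jig, and leave the short tube, water jar and palette where they are.

Things in the scene. Friction and masses are not known exactly. Their poses are not given: they have to be found in the camera images.
- jig: Fixed plywood board 30 mm thick, 200 mm along its x, 400 mm along its y (from y = -280 to y = +120 mm). Origin on the table under the board; its top is at z = 30 mm. On its top, along its y axis: free deck (where the foot disc lies), then the round recess at y = -100 mm, then the upright spindle at y = -225 mm.
- recess (a point): Centre of the mouth of the round recess, at the level of the board's top. The recess is 102 mm wide with a 1 mm chamfer, matching the foot disc. Its floor is a flat metal ejector pad 94 mm wide; fully down the pad lies 10 mm below the board's top.
- ejector (a joint): How far the ejector pad has been pressed down, m: 0 = raised (its face 4 mm below the board's top), 0.006 = bottomed (10 mm below). It starts between 0 and 0.002. It has no spring but slides stiffly: about 14 N moves it, and it stays where it is left.
- spindle_foot (a point): On the spindle's axis, at the level of the board's top. The spindle is a plain wooden post 37 mm thick and 60 mm tall above the board, its top 12 mm tapered to 24 mm.
- foot_disc: Loose plain brown card disc, 100 mm across, 10 mm thick, about 50 g (varies), too wide for the gripper; lies flat on the board's top. Origin at the centre of its underside, z up. Its card is dented by finger forces over 35 N.
- tall_tube: Green-painted open cardboard tube, 110 mm tall, 46 mm outside, 41 mm inside, standing on the table. Origin at the centre of its lower end, z along it.
- short_tube: Bystander: the same tube but only 65 mm tall, standing on the table. Origin at the centre of its lower end.
- water_jar: Bystander: glass water cup, 72 mm across, 85 mm tall. Origin at the centre of its underside.
- palette: Bystander: white plastic paint palette 130 x 200 x 16 mm. Origin at the centre of its underside.
Mind the look-alikes: they are no part of the job. Of the things that look like the foot_disc, the larger one is meant.

How it is judged (in metres and radians):
At the end, for the whole second after the job is handed in: The foot disc lies level in the recess, centred within 3 mm, its top flush with the board to within 1 mm, the ejector pad pressed down with it; the tall tube stands upright over the spindle, its lower end within 3 mm of the board; both at rest (horizontal distance between foot_disc and recess below 0.003 m and z of foot_disc in the frame of recess below -0.009 m and angle between foot_disc's own z axis and vertical below 0.03 rad and value of joint ejector above 0.005 m and horizontal distance between tall_tube and spindle_foot below 0.005 m and z of tall_tube in the frame of spindle_foot below 0.003 m and angle between tall_tube's own z axis and vertical below 0.06 rad and linear speed of each of foot_disc, tall_tube below 0.02 m/s); the robot touches nothing.
It fails at once if the foot disc is dented (finger force over 35 N) (contact force between the fingers and foot_disc above 35 N).
It fails at once if the short tube is moved more than 30 mm or tipped (distance of short_tube from where it was at the start of the episode above 0.03 m or angle between short_tube's own z axis and vertical above 0.4 rad).
It fails at once if the water jar is moved more than 30 mm or tipped (distance of water_jar from where it was at the start of the episode above 0.03 m or angle between water_jar's own z axis and vertical above 0.4 rad).
It fails at once if the palette is moved more than 30 mm (distance of palette from where it was at the start of the episode above 0.03 m).
It also fails if it takes over 66 s, if anything falls off the work surface, if the arm or the gripper's body presses on something with over 40 N, if the wrist force passes 120 N, or if a joint passes its speed limit or range.

## Working session

There is one attempt and no reset: what is moved stays moved. The work goes in short steps, Python scripts to look and compute and a tool call to move; the robot and the scene stay as the last step left them, time stands still between calls to the robot, and variables do not carry over. Pictures are saved under pics/ and viewed, at most 10 in all, crops included, and the job is handed in when it is done.

Besides the shell and the picture viewer there is one more tool, called by a JSON object that holds its "op" and its "data". step_arm: Moves the arm, as the interface text tells. Its arguments: {"type":"object","properties":{"targets":{"type":"array","items":{"type":"number"}},"grip_force":{"type":"number"}},"required":["targets"]}

```bash
mkdir -p pics; cat > h.py <<'E'
from station import *
import numpy as np, cv2
from scipy.spatial.transform import Rotation as R
def snap(cam,name=None):
    info=camera_info(cam); p,d=snapshot(cam)
    if name: cv2.imwrite(f'pics/{name}.png',cv2.cvtColor(p,cv2.COLOR_RGB2BGR))
    return info,p,d
def cloud(info,d):
    f=240/np.tan(np.radians(info['vertical_fov'])/2)
    v,u=np.mgrid[0:480,0:640]
    X=np.stack([(u-info['cx'])/f*d,-(v-info['cy'])/f*d,-d],-1)
    Rm=R.from_euler('xyz',info['attitude'],degrees=True).as_matrix()
    W=X@Rm.T+np.array(info['xyz']); W[d==0]=np.nan
    return W
E
python3 - <<'E'
from h import *
print(observe())
for c in ['scene','top','wrist']:
    i,p,d=snap(c,c+'0'); print(c,i)
    W=cloud(i,d)
    if c=='wrist': continue
    for q in ['jig','foot_disc','tall_tube','short_tube','water_jar','palette']:
        for t in trace(c,q)[:3]:
            m=t['pixels']; w=W[m]; w=w[~np.isnan(w[:,0])]
            print(c,q,round(t['confidence'],2),np.round(t['xy']),m.sum(),np.round(np.percentile(w,[2,50,98],axis=0)).tolist() if len(w) else None)
a=cv2.imread('pics/scene0.png');b=cv2.imread('pics/top0.png')
E
```

```text
{'time_s': 0.0, 'q': array([ 5.39566089e+01,  1.04021729e+01,  9.21301097e+01, -4.03831744e-03,
        7.75660262e+01, -1.18184950e+01]), 'joint_velocities': array([-0.04087334,  0.03365342,  0.03334239, -0.09289634, -0.07621793,
        0.04546782]), 'effort': array([-2.69793900e-04, -4.33875561e+01, -3.41847467e+01,  7.00055645e-02,
        3.86239111e-02, -1.45895142e-04]), 'tool_pos': array([235.58171092, 523.89953052, 209.72046915]), 'tool_rot': array([-1.79902968e+02, -1.62763046e-02,  1.55775963e+02]), 'contact_force': array([ 1.41138193,  0.33225289, -0.01738876]), 'moment': array([ 0.01087956, -0.01070651, -0.00406133]), 'grasp_force': 0.0, 'finger_gap': 0.99735518049767}
scene {'vertical_fov': 44.95069229498646, 'cx': 330.4303678636898, 'cy': 234.6393111008568, 'xyz': array([1609.7889233 ,  434.12673657,  843.02540369]), 'attitude': array([ 55.36789   ,   1.44488873, 113.6141819 ])}
scene jig 0.7 [299. 242.] 8597 [[476.0, -290.0, 3.0], [611.0, -110.0, 29.0], [696.0, 95.0, 67.0]]
scene jig 0.7 [234. 183.] 839 [[398.0, -433.0, 1.0], [450.0, -391.0, 58.0], [471.0, -366.0, 86.
[... 1389 characters left out ...]
[460.0, 345.0, -1.0], [481.0, 371.0, 65.0], [501.0, 389.0, 113.0]]
top short_tube 0.86 [148. 240.] 310 [[568.0, 363.0, -4.0], [591.0, 383.0, 37.0], [611.0, 408.0, 69.0]]
top water_jar 0.82 [452. 301.] 703 [[406.0, -434.0, -0.0], [436.0, -412.0, 35.0], [468.0, -369.0, 88.0]]
top palette 0.65 [477. 223.] 3786 [[592.0, -582.0, -2.0], [659.0, -486.0, 6.0], [724.0, -387.0, 19.0]]
top palette 0.34 [141. 235.] 291 [[568.0, 363.0, -3.0], [591.0, 388.0, 38.0], [611.0, 409.0, 70.0]]
wrist {'vertical_fov': 59.84389627873028, 'cx': 320.8785604988569, 'cy': 238.19176222600433, 'xyz': array([172.74906103, 551.91482994, 385.88133258]), 'attitude': array([-1.56964879e+01,  2.75272394e-02,  6.57284109e+01])}
```

View pics/scene0.png

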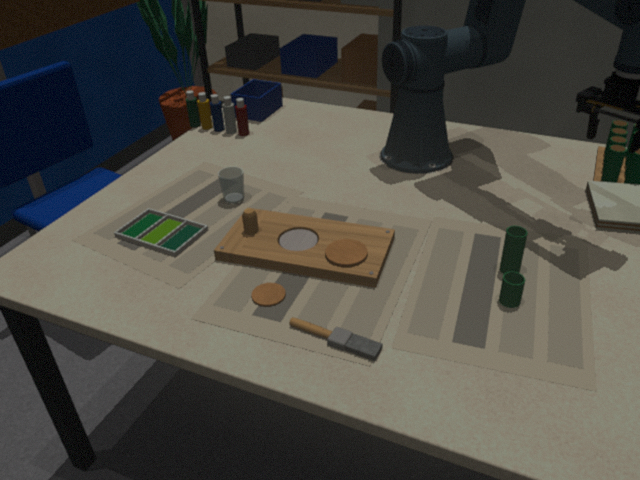

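View pics/top0.png

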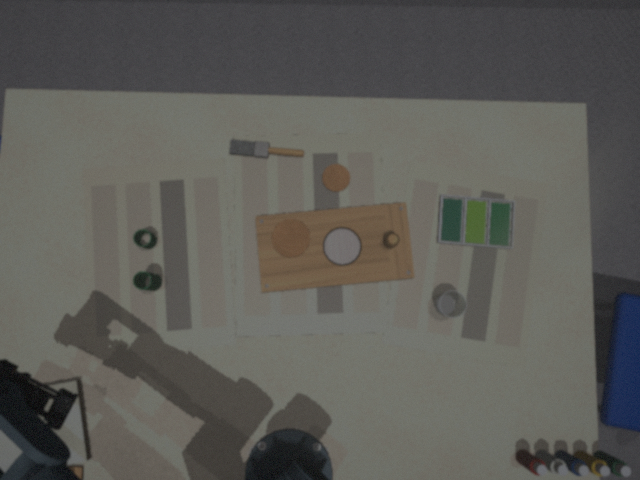

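The scene has two brown discs. One lies on the board's deck (top view 291,238; about 100 mm) and one on the table (336,177; about 70 mm). The larger one on the board is meant. The two green tubes are at top (148,279), 110 mm tall, and at (146,240), 65 mm tall, so the first is the tall tube.

```bash
cat >> h.py <<'E'
def circ(P):
    A=np.c_[P[:,:2],np.ones(len(P))]; s=np.linalg.lstsq(A,(P[:,:2]**2).sum(1),rcond=None)[0]
    c=s[:2]/2; return c,np.sqrt(s[2]+c@c)
def sel(W,x,y,z):
    m=np.ones(W.shape[:2],bool)
    for k,(a,b) in enumerate((x,y,z)): m&=(W[...,k]>a)&(W[...,k]<b)
    return m
def ring(m,W):
    c=max(cv2.findContours(m.astype(np.uint8),0,1)[0],key=cv2.contourArea)[:,0]
    P=W[c[:,1],c[:,0]]; return circ(P[~np.isnan(P[:,0])])
E
python3 - <<'E'
from h import *
i,p,d=snap('top'); W=cloud(i,d)
m=sel(W,(440,520),(330,420),(98,125)); print('tall',ring(m,W),m.sum(),np.nanmedian(W[m][:,2]))
m=sel(W,(540,640),(330,450),(50,80)); print('short',ring(m,W))
m=sel(W,(450,720),(-320,110),(22,50)).astype(np.uint8)
m=cv2.morphologyEx(m,1*2,np.ones((3,3)))
c=max(cv2.findContours(m,0,1)[0],key=cv2.contourArea)[:,0]; P=W[c[:,1],c[:,0]]
print('board',cv2.minAreaRect(P[~np.isnan(P[:,0]),:2].astype(np.float32)))
m=sel(W,(530,670),(-60,80),(36,50)); print('disc',ring(m,W),m.sum())
m=sel(W,(540,660),(-330,-210),(70,100)); print('spindle',ring(m,W),m.sum(),np.nanmedian(W[m],axis=0))
g=p.astype(int); m=sel(W,(500,660),(-200,-60),(15,35))&(g[...,2]>g[...,0]*0.9); print('recess',ring(m,W),m.sum())
a=cv2.resize(p[130:310,230:430],None,fx=4,fy=4,interpolation=2); b=cv2.resize(p[210:310,110:200],(540,600))
cv2.imwrite('pics/crop1.png',cv2.resize(a,(666,600))[...,::-1])
E
```

```text
tall (array([479.94518497, 367.17790185]), np.float64(22.1946001274586)) 109 107.39957496143438
short (array([589.76680201, 385.77185035]), np.float64(22.094709261444862))
board ((581.1651611328125, -106.94801330566406), (200.85313415527344, 400.9592590332031), 6.485703945159912)
disc (array([599.61521201,   8.00012935]), np.float64(48.197840616102205)) 1024
spindle (array([ 597.00434122, -249.90665631]), np.float64(17.080267611026965)) 164 [ 595.75317919 -248.69698779   86.65474438]
recess (array([ 582.64643649, -126.15119327]), np.float64(45.66414285315615)) 988
```

View pics/crop1.png

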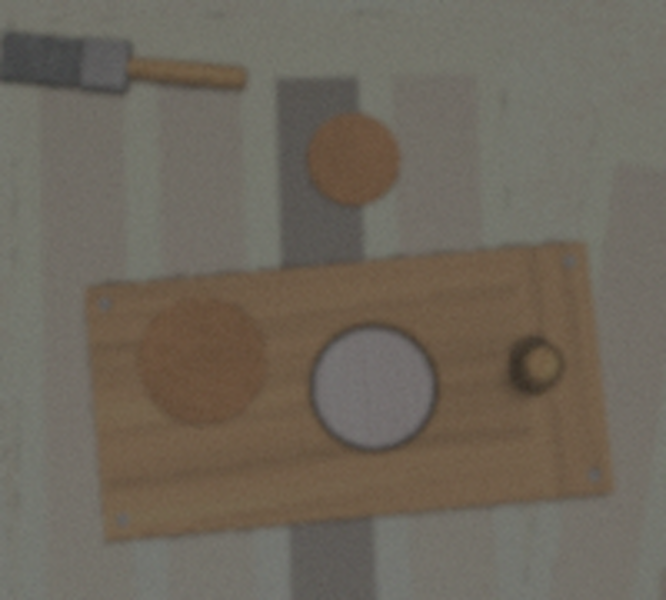

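The crop shows the large disc on the deck at crop (203,362), left of the grey recess at (374,387) and the spindle at (538,362). The smaller look-alike is off the board at (354,160). Next I move over the tall tube.

{"op": "step_arm", "data": {"targets": [-2.87, -0.43, 0, 0, 0, 0, 8.8, -2.87, -0.43, 0, 0, 0, 0, 8.8, -2.87, -0.43, 0, 0, 0, 0, 8.8, -2.87, -0.43, 0, 0, 0, 0, 8.8, -2.87, -0.43, 0, 0, 0, 0, 8.8, -2.87, -0.43, 0, 0, 0, 0, 8.8, -2.87, -0.43, 0, 0, 0, 0, 8.8, -2.87, -0.43, 0, 0, 0, 0, 8.8, -2.87, -0.43, 0, 0, 0, 0, 8.8, -2.87, -0.43, 0, 0, 0, 0, 8.8, 0, 0, 0, 0, 0, 0, 8.8, 0, 0, 0, 0, 0, 0, 8.8]}}

```text
time_s: 2.0
tool_pos: [480.0, 367.2, 210.4]
tool_rot: [-180.0, -0.0, 155.7]
contact_force: [0.9, 0.1, -0.4]
finger_gap: 0.999
grasp_force: 0.0
```

```bash
python3 - <<'E'
from h import *
print(observe()['tool_pos'],observe()['tool_rot'])
i,p,d=snap('wrist','w1'); W=cloud(i,d)
m=sel(W,(430,530),(310,430),(98,125)); print('tall',ring(m,W),m.sum(),np.nanmedian(W[m][:,2]))
E
```

```text
[480.04509203 367.16045645 210.38757308] [-1.79987494e+02 -3.93927659e-02  1.55696873e+02]
tall (array([478.51872552, 367.30152044]), np.float64(22.46103481240676)) 1220 110.45522735752814
```

View pics/w1.png

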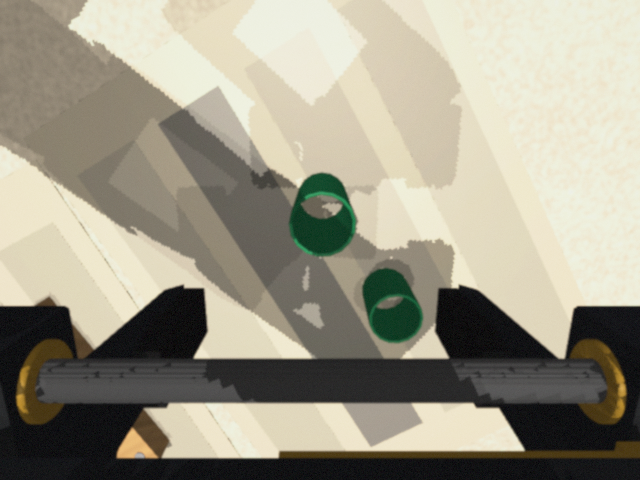

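The wrist view shows the tall tube's rim at (323,222), centred between the fingers, and the short tube clear of them at (393,305). I descend and grip.

{"op": "step_arm", "data": {"targets": [0.1, 0, 2, 0, 0, 0, 8.8, 0, 0, 3, 0, 0, 0, 8.8, 0, 0, 3, 0, 0, 0, 8.8, 0, 0, 3, 0, 0, 0, 8.8, 0, 0, 2, 0, 0, 0, 8.8, 0, 0, 1.4, 0, 0, 0, 8.8, 0, 0, 0, 0, 0, 0, 4, 0, 0, 0, 0, 0, 0, 4, 0, 0, 0, 0, 0, 0, 4, 0, 0, 0, 0, 0, 0, 4, 0, 0, 0, 0, 0, 0, 4, 0, 0, 0, 0, 0, 0, 4], "grip_force": 15}}

```text
time_s: 3.25
tool_pos: [479.6, 368.0, 67.3]
tool_rot: [179.9, 0.0, 155.8]
contact_force: [-0.5, 0.2, 1.4]
finger_gap: 0.51
grasp_force: 15.0
```

{"op": "step_arm", "data": {"targets": [0, 0, -1, 0, 0, 0, 4, 0, 0, -3, 0, 0, 0, 4, 0, 0, -4, 0, 0, 0, 4, 0, 0, -4, 0, 0, 0, 4, 0, 0, -2, 0, 0, 0, 4, 0, 0, 0, 0, 0, 0, 4]}}

```text
time_s: 3.85
tool_pos: [481.2, 369.0, 211.5]
tool_rot: [179.6, 0.3, 155.8]
contact_force: [-0.4, 0.0, 0.4]
finger_gap: 0.507
grasp_force: 15.0
```

{"op": "step_arm", "data": {"targets": [-1, -1.2, 0, 0, 0, 0, 4, -2.2, -2.6, 0, 0, 0, 0, 4, -2.2, -2.6, 0, 0, 0, 0, 4, -2.2, -2.6, 0, 0, 0, 0, 4, -2.2, -2.6, 0, 0, 0, 0, 4, -2.2, -2.6, 0, 0, 0, 0, 4, -2.2, -2.6, 0, 0, 0, 0, 4, -2.2, -2.6, 0, 0, 0, 0, 4, -2.2, -2.6, 0, 0, 0, 0, 4, -2.2, -2.6, 0, 0, 0, 0, 4, -2.2, -2.6, 0, 0, 0, 0, 4, -2.2, -2.6, 0, 0, 0, 0, 4]}}

```text
time_s: 5.05
tool_pos: [585.0, -9.5, 203.9]
tool_rot: [-179.9, -0.3, 155.7]
contact_force: [-0.4, 0.6, -0.2]
finger_gap: 0.509
grasp_force: 15.0
```

{"op": "step_arm", "data": {"targets": [-2.2, -2.6, 0, 0, 0, 0, 4, -2.2, -2.6, 0, 0, 0, 0, 4, -2.2, -2.6, 0, 0, 0, 0, 4, -2.2, -2.6, 0, 0, 0, 0, 4, -2.2, -2.6, 0, 0, 0, 0, 4, -2.2, -2.6, 0, 0, 0, 0, 4, -2.2, -2.6, 0, 0, 0, 0, 4, -2.2, -2.6, 0, 0, 0, 0, 4, -1.2, -1.4, 0, 0, 0, 0, 4, 0, 0, 0, 0, 0, 0, 4, 0, 0, 0, 0, 0, 0, 4]}}

```text
time_s: 6.15
tool_pos: [665.4, -286.9, 204.0]
tool_rot: [180.0, -0.2, 155.7]
contact_force: [-1.2, -0.0, 0.4]
finger_gap: 0.507
grasp_force: 15.0
```

```bash
cat > m.py <<'E'
from h import *
import sys
o=observe(); print(o['tool_pos'],o['tool_rot'],o['finger_gap'])
i,p,d=snap('wrist',sys.argv[1]); W=cloud(i,d)
m=sel(W,(560,640),(-290,-210),(70,100)); print('spindle',m.sum(),ring(m,W) if m.sum()>9 else '')
m=sel(W,(560,640),(-290,-210),(84,100)); print('spindle top',m.sum(),ring(m,W) if m.sum()>9 else '',np.nanmedian(W[m],axis=0))
m=sel(W,(500,680),(-220,80),(34,50)); print('disc',m.sum(),ring(m,W) if m.sum()>9 else '',np.nanmedian(W[m],axis=0))
m=sel(W,(525,645),(-190,-70),(16,28)); print('recess',m.sum(),ring(m,W) if m.sum()>9 else '',np.nanmedian(W[m],axis=0))
m=sel(W,(300,900),(-500,300),(28,33)); print('boardz',np.nanmedian(W[m],axis=0),m.sum())
E
python3 m.py w2
```

```text
[ 665.37437609 -286.89217037  203.9935648 ] [179.95408042  -0.24131447 155.70978874] 0.506815897285047
spindle 2299 (array([ 596.74452523, -251.34070453]), np.float64(17.90605246306972))
spindle top 1760 (array([ 596.71612628, -251.35576559]), np.float64(15.369772047053429)) [ 596.64087036 -251.33945981   90.65450885]
disc 1379 (array([624.26370646, -29.41967162]), np.float64(15.668326690590362)) [623.015718   -28.00221387  40.79268086]
recess 9678 (array([ 591.07068982, -128.73113876]), np.float64(42.50175521153985)) [ 592.94170178 -131.86225509   26.18928832]
boardz [ 622.20147247 -209.7835148    31.17681785] 51609
```

View pics/w2.png

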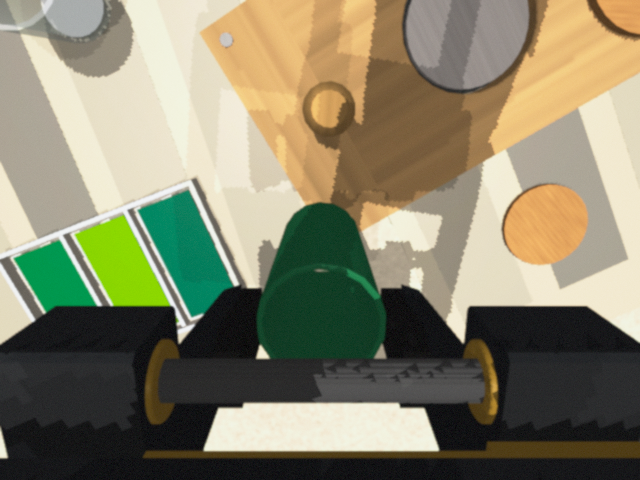

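The wrist view shows the spindle at (329,108), the recess at (468,40), and the held tube's rim at (320,315). I check the tube's offset in the fingers.

```bash
python3 - <<'E'
from h import *
o=observe();i,p,d=snap('wrist'); W=cloud(i,d); t=o['tool_pos']
g=p.astype(int); gr=(g[...,1]>1.5*g[...,0])&(g[...,1]>g[...,2]*1.2)
m=sel(W,(t[0]-60,t[0]+60),(t[1]-60,t[1]+60),(100,300))&gr
P=W[m]; print(m.sum(),np.percentile(P[:,2],[0.5,2,50,98,99.5]))
T=P[P[:,2]>np.percentile(P[:,2],99)-6]; T=T[:]
print('top rim',circ(T),len(T))
xt=R.from_euler('xyz',o['tool_rot'],degrees=True).as_matrix()
for a in range(140,245,20):
    Q=P[(P[:,2]>a)&(P[:,2]<a+20)]
    if len(Q)>30: print(a,len(Q),circ(Q),((Q.mean(0)-t)@xt).round(1))
s=np.array([596.7,-251.3]); print('TCP->spindle tool xy',((np.r_[s,t[2]]-t)@xt).round(1))
E
```

```text
15442 [143.91830576 149.93140387 220.80155892 249.23044388 251.09837206]
top rim (array([ 663.84232493, -287.17339819]), np.float64(21.70426383456124)) 2709
140 815 (array([ 663.5660494 , -286.23475053]), np.float64(21.555701855008863)) [-1.1 -0.6 53. ]
160 1440 (array([ 663.54456926, -286.26135929]), np.float64(21.512135295145786)) [-2.8 -1.  34.1]
180 2176 (array([ 663.58049784, -286.31447849]), np.float64(21.46776435984191)) [-3.5 -1.  14.1]
200 3131 (array([ 663.60846284, -286.35609043]), np.float64(21.4187289972857)) [-3.4 -1.2 -6. ]
220 4419 (array([ 663.51912078, -286.56798106]), np.float64(21.421967824963087)) [ -2.6  -1.1 -25.8]
240 3424 (array([ 663.53301289, -287.16815979]), np.float64(21.521334716984388)) [  7.7  -1.2 -41.8]
TCP->spindle tool xy [77.3  3.4  0.3]
```

{"op": "step_arm", "data": {"targets": [1.54, 0.08, 0, 0, 0, 0, 4, 1.5, 0.09, 0, 0, 0, 0, 4, 1.5, 0.09, 0, 0, 0, 0, 4, 1.5, 0.09, 0, 0, 0, 0, 4, 1.5, 0.08, 0, 0, 0, 0, 4, 0, 0, 0, 0, 0, 0, 4, 0, 0, 2, 0, 0, 0, 4, 0, 0, 1, 0, 0, 0, 4, 0, 0, 1, 0, 0, 0, 4, 0, 0, 0.5, 0, 0, 0, 4, 0, 0, 0.5, 0, 0, 0, 4, 0, 0, 0.5, 0, 0, 0, 4]}}

```text
time_s: 7.45
tool_pos: [600.3, -252.3, 151.6]
tool_rot: [-180.0, 0.0, 155.8]
contact_force: [0.3, 0.1, -0.3]
finger_gap: 0.511
grasp_force: 15.0
```

{"op": "step_arm", "data": {"targets": [0, 0, 0.5, 0, 0, 0, 4, 0, 0, 0.5, 0, 0, 0, 4, 0, 0, 0.5, 0, 0, 0, 4, 0, 0, 0, 0, 0, 0, 4]}}

```text
time_s: 7.85
tool_pos: [599.5, -251.8, 135.6]
tool_rot: [180.0, -0.1, 155.8]
contact_force: [-0.9, 0.2, 0.1]
finger_gap: 0.507
grasp_force: 15.0
```

{"op": "step_arm", "data": {"targets": [0, 0, 0.6, 0, 0, 0, 4, 0, 0, 0.6, 0, 0, 0, 4, 0, 0, 0.6, 0, 0, 0, 4, 0, 0, 0.6, 0, 0, 0, 4, 0, 0, 0.6, 0, 0, 0, 4, 0, 0, 0.3, 0, 0, 0, 4, 0, 0, 0.2, 0, 0, 0, 4, 0, 0, 0, 0, 0, 0, 4]}}

```text
time_s: 8.65
tool_pos: [599.8, -251.9, 101.2]
tool_rot: [180.0, -0.0, 155.8]
contact_force: [-1.1, 1.1, -1.4]
finger_gap: 0.51
grasp_force: 15.0
```

{"op": "step_arm", "data": {"targets": [0, 0, 0.2, 0, 0, 0, 4, 0, 0, 0.15, 0, 0, 0, 4, 0, 0, 0, 0, 0, 0, 4, 0, 0, 0, 0, 0, 0, 8.8, 0, 0, 0, 0, 0, 0, 8.8, 0, 0, 0, 0, 0, 0, 8.8, 0, 0, 0, 0, 0, 0, 8.8, 0, 0, 0, 0, 0, 0, 8.8, 0, 0, -2, 0, 0, 0, 8.8, 0, 0, -4, 0, 0, 0, 8.8, 0, 0, -4, 0, 0, 0, 8.8, 0, 0, -4, 0, 0, 0, 8.8]}}

```text
time_s: 9.85
tool_pos: [599.8, -251.9, 239.5]
tool_rot: [180.0, -0.0, 155.8]
contact_force: [0.6, 0.4, 0.4]
finger_gap: 0.999
grasp_force: 0.0
```

```bash
python3 - <<'E'
from h import *
o=observe(); t=o['tool_pos']; print(t,o['tool_rot'])
i,p,d=snap('wrist'); W=cloud(i,d)
m=sel(W,(540,650),(-310,-200),(125,160)); print('tube top',m.sum(),ring(m,W),np.nanpercentile(W[m][:,2],[50,95]))
i,p,d=snap('top'); W=cloud(i,d)
m=sel(W,(500,700),(-80,100),(35,50)); print('disc',m.sum(),ring(m,W))
E
```

```text
[ 599.79165321 -251.92976657  239.50489505] [ 1.79997870e+02 -1.66220664e-02  1.55774173e+02]
tube top 1323 (array([ 597.34038407, -251.73436651]), np.float64(22.474525034909103)) [140.24445902 142.06439562]
disc 1261 (array([600.18084411,   8.04543351]), np.float64(48.69956085393248))
```

{"op": "step_arm", "data": {"targets": [0, 0, 0, 0, 0, 0.14, 6, 0, 0, 0, 0, 0, 0.14, 6, 0, 0, 0, 0, 0, 0.14, 6, 0, 0, 0, 0, 0, 0.14, 6, 0, 0, 0, 0, 0, 0.14, 6, 0, 0, 0, 0, 0, 0.14, 6, 0, 0, 0, 0, 0, 0.14, 6, 0, 0, 0, 0, 0, 0.14, 6, 0, 0, 0, 0, 0, 0.15, 6, 0, 0, 0, 0, 0, 0, 6]}}

```text
time_s: 10.95
tool_pos: [599.8, -251.9, 237.4]
tool_rot: [-180.0, -0.0, 82.9]
contact_force: [-0.0, 0.5, -0.0]
finger_gap: 0.681
grasp_force: 0.0
```

{"op": "step_arm", "data": {"targets": [2, 0, 0, 0, 0, 0, 6, 3, 0, 0, 0, 0, 0, 6, 3, 0, 0, 0, 0, 0, 6, 3, 0, 0, 0, 0, 0, 6, 2, 0, 0, 0, 0, 0, 6, 0, 0, 0, 0, 0, 0, 6, 0, 0, 0, 0, 0, 0, 6]}}

```text
time_s: 11.65
tool_pos: [615.8, -122.2, 238.1]
tool_rot: [180.0, 0.0, 83.2]
contact_force: [-1.0, -0.3, 0.8]
finger_gap: 0.682
grasp_force: 0.0
```

```bash
python3 m.py w3
```

```text
[ 615.7924938  -122.23397227  238.11305884] [1.79999995e+02 1.73617761e-02 8.32090317e+01] 0.6821831825243663
spindle 799 (array([ 597.03397484, -251.62770582]), np.float64(22.73000797250034))
spindle top 444 (array([ 597.01410211, -251.67611422]), np.float64(22.7124170190982)) [ 599.85227988 -231.60751277   92.22934314]
disc 11228 (array([598.88163201,   3.70670709]), np.float64(47.24244592392932)) [598.61185607   5.37744971  41.20113084]
recess 8075 (array([ 580.82717202, -129.00902719]), np.float64(48.980786753185235)) [ 581.07967411 -127.07095861   26.30860392]
boardz [556.67988754 -87.33345487  31.2528236 ] 54239
```

View pics/w3.png

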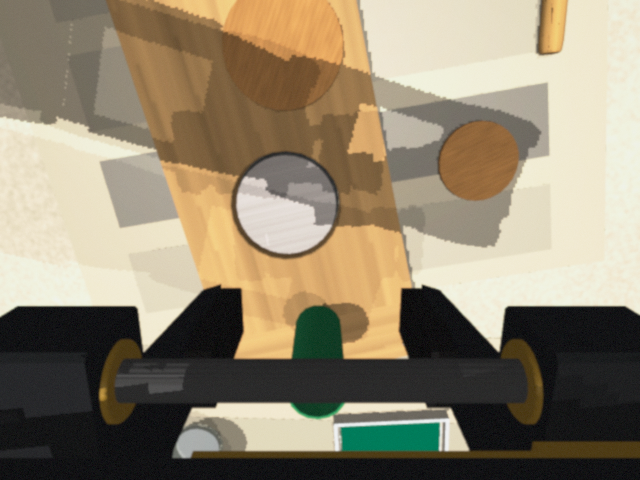

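The view shows the disc at (283,45), clipped by the picture's top edge, the recess at (286,203), and the tube standing on the spindle at (318,355). I back off 6 cm and measure both.

{"op": "step_arm", "data": {"targets": [2, 0, 0, 0, 0, 0, 6, 3, 0, 0, 0, 0, 0, 6, 1.5, 0, 0, 0, 0, 0, 6, 0, 0, 0, 0, 0, 0, 6, 0, 0, 0, 0, 0, 0, 6]}}

```text
time_s: 12.2
tool_pos: [623.7, -59.4, 238.1]
tool_rot: [-180.0, 0.0, 83.0]
contact_force: [0.9, 0.1, -0.5]
finger_gap: 0.686
grasp_force: 0.0
```

```bash
cat > m2.py <<'E'
from h import *
o=observe(); t=o['tool_pos']; Rm=R.from_euler('xyz',o['tool_rot'],degrees=True).as_matrix(); print(t.round(1),o['tool_rot'].round(2))
i,p,d=snap('wrist'); W=cloud(i,d)
def big(m):
    n,l,s,_=cv2.connectedComponentsWithStats(m.astype(np.uint8)); return l==1+np.argmax(s[1:,4])
zb=np.nanmedian(W[sel(W,(500,660),(-220,90),(28,33.5))][:,2]); print('board z',zb)
md=sel(W,(500,680),(-200,110),(zb+4,zb+16)); md=big(cv2.medianBlur(md.astype(np.uint8),5)>0)
dc,dr=ring(md,W); Q=W[md]; A=np.c_[Q[:,:2]-dc,np.ones(len(Q))]; print('disc',dc.round(1),dr.round(1),'plane',np.linalg.lstsq(A,Q[:,2],rcond=None)[0].round(4))
md=sel(W,(525,645),(-190,-70),(12,zb-2.5)); md=big(cv2.medianBlur(md.astype(np.uint8),5)>0)
rc,rr=ring(md,W); print('recess',rc.round(1),rr.round(1),np.median(W[md][:,2]))
v=rc-dc; print('push vec',v.round(1),np.linalg.norm(v),'yaw',np.degrees(np.arctan2(-v[1],-v[0])))
print('TCP->disc tool',((np.r_[dc,t[2]]-t)@Rm).round(1),'recess',((np.r_[rc,t[2]]-t)@Rm).round(1))
E
python3 m2.py
```

```text
[623.7 -59.4 238.1] [-1.800e+02  4.000e-02  8.303e+01]
board z 31.267963730854035
 ** On entry to DLASCL parameter number  4 had an illegal value
 ** On entry to DLASCL parameter number  4 had an illegal valueTraceback (most recent call last):
  File "m2.py", line 8, in <module>
    dc,dr=ring(md,W); Q=W[md]; A=np.c_[Q[:,:2]-dc,np.ones(len(Q))]; print('disc',dc.round(1),dr.round(1),'plane',np.linalg.lstsq(A,Q[:,2],rcond=None)[0].round(4))
                                                                                                                 ~~~~~~~~~~~~~~~^^^^^^^^^^^^^^^^^^^^^
    x, resids, rank, s = _umath_linalg.lstsq(a, b, rcond,
                         ~~~~~~~~~~~~~~~~~~~^^^^^^^^^^^^^
                                             signature=signature)
                                             ^^^^^^^^^^^^^^^^^^^^
    raise LinAlgError("SVD did not converge in Linear Least Squares")
numpy.linalg.LinAlgError: SVD did not converge in Linear Least Squares
```

```bash
sed -i 's/Q=W\[md\];/Q=W[md]; Q=Q[~np.isnan(Q[:,0])];/; s/np.median(W\[md\]/np.nanmedian(W[md]/' m2.py; python3 m2.py
```

```text
[623.7 -59.7 238.1] [-1.800e+02  3.000e-02  8.299e+01]
board z 31.266816068419587
disc [599.3   7.7] 49.3 plane [-2.00000e-04 -1.20000e-03  4.12336e+01]
recess [ 580.9 -128.9] 49.0 26.343167594548618
push vec [ -18.4 -136.6] 137.84508573609713 yaw 82.33569143084641
TCP->disc tool [ 64.  -32.4  -0. ] recess [-73.9 -34.    0. ]
```

```bash
cat > m3.py <<'E'
from h import *
o=observe(); t=o['tool_pos']; Rm=R.from_euler('xyz',o['tool_rot'],degrees=True).as_matrix()
for k in range(2):
    i,p,d=snap('wrist'); W=cloud(i,d); C=np.array(i['xyz'])
    F=cloud(i,np.ones_like(d)); D=F-C
    zb=np.nanmedian(W[sel(W,(500,660),(-220,90),(28,33.5))][:,2])
    P=C+D*((zb-C[2])/D[...,2])[...,None]   # rays on the board plane
    low=(W[...,2]<zb-1)&(np.hypot(P[...,0]-582,P[...,1]+127.5)<65)
    low=cv2.medianBlur(low.astype(np.uint8),5)
    rc,rr=ring(low,P); print('recess mouth',rc.round(2),rr.round(2), 'tool',((np.r_[rc,t[2]]-t)@Rm).round(1))
    zt=zb+10; P=C+D*((zt-C[2])/D[...,2])[...,None]
    hi=cv2.medianBlur(((W[...,2]>zb+5)&(np.hypot(P[...,0]-599,P[...,1]-8)<62)).astype(np.uint8),5)
    dc,dr=ring(hi,P); print('disc',dc.round(2),dr.round(2),'tool',((np.r_[dc,t[2]]-t)@Rm).round(1))
E
python3 m3.py
```

```text
recess mouth [ 581.94 -126.69] 50.48 tool [-71.5 -33.2   0. ]
disc [599.3    7.72] 49.27 tool [ 64.1 -32.5  -0. ]
recess mouth [ 581.86 -126.68] 50.45 tool [-71.5 -33.3   0. ]
disc [599.3    7.73] 49.26 tool [ 64.1 -32.5  -0. ]
```

{"op": "step_arm", "data": {"targets": [2.2, -0.54, 0, 0, 0, 0, 6, 2.2, -0.54, 0, 0, 0, 0, 6, 2.2, -0.54, 0, 0, 0, 0, 6, 2.2, -0.54, 0, 0, 0, 0, 6, 2.2, -0.54, 0, 0, 0, 0, 6, 1.8, -0.57, 0, 0, 0, 0, 6, 0, 0, 4, 0, 0, 0, 6, 0, 0, 4, 0, 0, 0, 6, 0, 0, 4, 0, 0, 0, 6, 0, 0, 4, 0, 0, 0, 6, 0, 0, 2, 0, 0, 0, 6, 0, 0, 0, 0, 0, 0, 6]}}

```text
time_s: 13.6
tool_pos: [603.8, 72.0, 54.2]
tool_rot: [-179.6, 0.0, 83.0]
contact_force: [-0.6, 0.6, -0.3]
finger_gap: 0.684
grasp_force: 0.0
```

```bash
python3 - <<'E'
from h import *
o=observe(); t=o['tool_pos']; Rm=R.from_euler('xyz',o['tool_rot'],degrees=True).as_matrix(); print(t,o['tool_rot'])
for n,c in(('disc',(599.3,7.7)),('recess',(581.9,-126.7))): print(n,((np.r_[c,34]-t)@Rm).round(1))
E
```

```text
[603.83598718  71.96666975  54.20900729] [-1.79582138e+02  3.01395936e-02  8.29630394e+01]
disc [-64.3   3.5  20.2]
recess [-199.8    2.7   20.3]
```

{"op": "step_arm", "data": {"targets": [0, 0.3, 1, 0, 0, 0, 6, 0, 0, 0.7, 0, 0, 0, 6, 0, 0, 0.3, 0, 0, 0, 6, 0, 0, 0, 0, 0, 0, 6]}}

```text
time_s: 14.0
tool_pos: [610.0, 72.1, 38.4]
tool_rot: [180.0, 0.0, 83.0]
contact_force: [0.0, 0.3, 1.0]
finger_gap: 0.683
grasp_force: 0.0
```

```bash
cat > rel.py <<'E'
from h import *
o=observe(); t=o['tool_pos']; Rm=R.from_euler('xyz',o['tool_rot'],degrees=True).as_matrix(); print(t.round(1),o['tool_rot'].round(2),o['contact_force'].round(1))
for n,c in(('disc',(599.3,7.7)),('recess',(581.9,-126.7))): print(n,((np.r_[c,34]-t)@Rm).round(1))
E
python3 rel.py
```

```text
[610.   72.1  38.4] [179.98   0.    83.01] [0.  0.3 1. ]
disc [-65.2  -2.8   4.4]
recess [-200.7   -3.7    4.4]
```

{"op": "step_arm", "data": {"targets": [0, -0.35, 0.35, 0, 0, 0, 6, 0, 0, 0, 0, 0, 0, 6, 0, 0, 0, 0, 0, 0, 6]}}

```text
time_s: 14.3
tool_pos: [606.3, 72.6, 34.8]
tool_rot: [180.0, 0.0, 83.0]
contact_force: [0.2, 1.2, 0.3]
finger_gap: 0.68
grasp_force: 0.0
```

```bash
python3 rel.py
```

```text
[606.3  72.6  34.8] [179.99   0.    83.02] [0.2 1.2 0.3]
disc [-65.3   1.    0.8]
recess [-200.8    0.     0.8]
```

{"op": "step_arm", "data": {"targets": [-0.8, 0, 0.05, 0, 0, 0, 6, -0.8, 0, 0.05, 0, 0, 0, 6, -1, 0, 0, 0, 0, 0, 6, -1.2, 0, 0, 0, 0, 0, 6, -1.2, 0, 0, 0, 0, 0, 6, -1.2, 0, 0, 0, 0, 0, 6, -1.2, 0, 0, 0, 0, 0, 6, -1.2, 0, 0, 0, 0, 0, 6, -1.2, 0, 0, 0, 0, 0, 6, -1.2, 0, 0, 0, 0, 0, 6, -1.2, 0, 0, 0, 0, 0, 6, -1, 0, 0, 0, 0, 0, 6]}}

```text
time_s: 15.5
tool_pos: [590.1, -59.6, 33.6]
tool_rot: [-180.0, 0.0, 83.0]
contact_force: [0.3, 0.1, 0.7]
finger_gap: 0.682
grasp_force: 0.0
```

{"op": "step_arm", "data": {"targets": [-0.6, 0, 0, 0, 0, 0, 6, 0, 0, 0, 0, 0, 0, 6]}}

```text
time_s: 15.7
tool_pos: [589.5, -65.3, 33.7]
tool_rot: [180.0, 0.0, 82.9]
contact_force: [-0.8, -0.3, -0.1]
finger_gap: 0.681
grasp_force: 0.0
```

```bash
cat > m4.py <<'E'
from h import *
import sys
o=observe(); t=o['tool_pos']; Rm=R.from_euler('xyz',o['tool_rot'],degrees=True).as_matrix(); print(t.round(1),o['contact_force'].round(1))
print('recess',((np.array([581.9,-126.7,34])-t)@Rm).round(1))
for c in ('wrist','top'):
    i,p,d=snap(c,sys.argv[1]+c); W=cloud(i,d); C=np.array(i['xyz']); D=cloud(i,np.ones_like(d))-C
    B=W[sel(W,(500,660),(-220,90),(26,34))]; zb=np.nanmedian(B[:,2]); P=C+D*((zb+8-C[2])/D[...,2])[...,None]
    hi=(W[...,2]>zb+3)&(W[...,2]<zb+14)&(P[...,1]>-200)&(P[...,1]<-40)&(P[...,0]>500)&(P[...,0]<660)
    hi=cv2.medianBlur(hi.astype(np.uint8),3); Q=W[hi>0]
    Q=Q[~np.isnan(Q[:,0])]
    if len(Q)>20:
        dc,dr=ring(hi,P); A=np.c_[Q[:,:2]-dc,np.ones(len(Q))]
        print(c,'disc',dc.round(1),dr.round(1),len(Q),'dz',(np.percentile(Q[:,2],[5,50,95])-zb).round(1),'slope',np.linalg.lstsq(A,Q[:,2],rcond=None)[0].round(3)[:2])
    m=sel(W,(565,600),(-145,-110),(10,50)); print(c,'centre z-zb',np.nanmedian(W[m][:,2])-zb,m.sum())
E
python3 m4.py a
```

```text
[589.5 -65.3  33.7] [-0.8 -0.3 -0.1]
recess [-61.9  -0.   -0.3]
wrist disc [599.4 -30.4] 12.8 238 dz [ 9.  10.1 11.2] slope [0.007 0.457]
wrist centre z-zb -4.680176160977183 1156
top centre z-zb -4.3432011703164335 20
```

View pics/awrist.png

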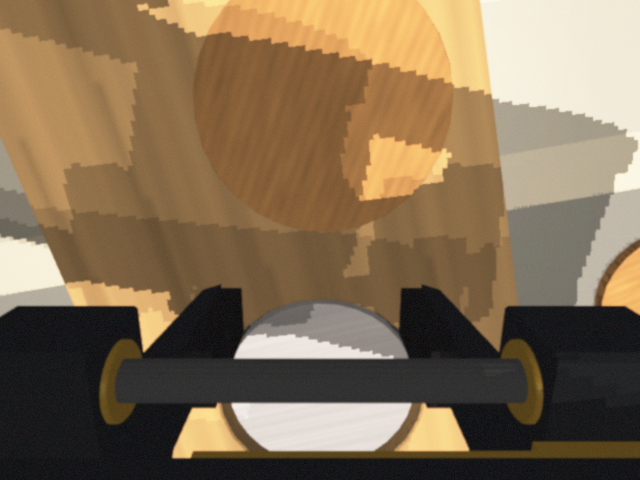

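The picture shows the disc still behind the fingers at (323,100), with the recess empty at (320,370), so the fingers passed over it. I measure where it is.

```bash
python3 - <<'E'
from h import *
for c in ('wrist','top'):
    i,p,d=snap(c); W=cloud(i,d)
    zb=np.nanmedian(W[sel(W,(500,660),(-220,90),(27,34))][:,2])
    m=sel(W,(500,680),(-70,110),(zb+5,zb+14)); Q=W[m]; print(c,zb,len(Q)); 
    if len(Q)>50:
        dc,dr=ring(m,W); A=np.c_[Q[:,:2]-dc,np.ones(len(Q))]; print(dc,dr,np.linalg.lstsq(A,Q[:,2],rcond=None)[0])
    v,u=np.where(sel(W,(560,640),(-40,60),(25,60))); 
    for y in range(-50,70,10):
        m=sel(W,(590,605),(y-5,y+5),(20,60)); print(y,m.sum(),np.nanmedian(W[m][:,2]-zb).round(1),end='; ')
E
```

```text
wrist 31.19439795542833 50458
[598.97988129   4.95279824] 47.850292758000045 [ 8.83538714e-05 -7.93588084e-04  4.11972175e+01]
-50 725 0.1; -40 614 9.9; -30 876 10.0; -20 932 10.1; -10 964 10.0; 0 1018 10.0; 10 1072 10.0; 20 1124 10.0; 30 1181 10.0; 40 1247 10.0; 50 137 9.9; 60 0 nan; top 30.058524556323164 480
[610.20781761  30.75639818] 29.764844887095233 [ 5.92394738e-03 -2.02595611e-02  3.90879261e+01]
-50 0 nan; -40 0 nan; -30 1 12.2; -20 13 11.1; -10 18 8.3; 0 2 7.0; 10 0 nan; 20 0 nan; 30 10 11.6; 40 23 8.8; 50 23 10.4; 60 22 1.3;
  return np.nanmean(a, axis, out=out, keepdims=keepdims)
```

```bash
python3 - <<'E'
from h import *
o=observe(); t=o['tool_pos']; Rm=R.from_euler('xyz',o['tool_rot'],degrees=True).as_matrix()
i,p,d=snap('wrist'); W=cloud(i,d); T=(W-t)@Rm
dark=(p.max(-1)<40)
m=dark&~np.isnan(W[...,0])&(d>60); P=T[m]
print(t, 'max tool z of dark pixels',np.percentile(P[:,2],[90,99,99.9]))
for r in (286,292,300,315,330): print(r,[(c,T[r,c].round(1).tolist()) for c in (215,235,405,420)])
E
```

```text
[589.557231   -63.94790936  33.59523645] max tool z of dark pixels [-57.49852499 -34.72414611 -30.5728253 ]
286 [(215, [9.4, -39.2, -30.8]), (235, [-4.1, -39.1, 2.2]), (405, [-4.3, 38.7, 2.4]), (420, [-3.9, 45.3, 1.6])]
292 [(215, [8.9, -38.1, -35.2]), (235, [7.9, -31.4, -33.0]), (405, [8.1, 31.0, -33.6]), (420, [7.7, 36.8, -32.5])]
300 [(215, [8.1, -36.9, -40.4]), (235, [7.9, -30.0, -40.1]), (405, [6.9, 30.2, -37.8]), (420, [8.0, 34.9, -40.3])]
315 [(215, [8.0, -34.1, -51.9]), (235, [2.7, -30.0, -41.3]), (405, [2.2, 30.0, -40.3]), (420, [8.3, 32.1, -52.8])]
330 [(215, [8.4, -31.4, -62.8]), (235, [-2.0, -29.9, -43.3]), (405, [-3.5, 30.2, -40.7]), (420, [4.8, 31.5, -56.1])]
```

The wrist depth shows the visible fingertips ending about 31 mm above the reported TCP, which would explain the miss. I probe for the board here with small downward steps.

{"op": "step_arm", "data": {"targets": [0, 0, 0.1, 0, 0, 0, 6, 0, 0, 0.1, 0, 0, 0, 6, 0, 0, 0.1, 0, 0, 0, 6, 0, 0, 0.1, 0, 0, 0, 6, 0, 0, 0, 0, 0, 0, 6]}}

```text
time_s: 16.45
tool_pos: [589.4, -64.3, 29.4]
tool_rot: [-180.0, -0.0, 83.0]
contact_force: [0.6, -0.7, 0.4]
finger_gap: 0.682
grasp_force: 0.0
```

{"op": "step_arm", "data": {"targets": [0, 0, 0.05, 0, 0, 0, 6, 0, 0, 0.05, 0, 0, 0, 6, 0, 0, 0.05, 0, 0, 0, 6, 0, 0, 0, 0, 0, 0, 6]}}

```text
time_s: 16.85
tool_pos: [589.5, -64.4, 28.1]
tool_rot: [-180.0, -0.0, 83.0]
contact_force: [-0.1, -0.5, 0.5]
finger_gap: 0.678
grasp_force: 0.0
```

{"op": "step_arm", "data": {"targets": [0, 0, 0.5, 0, 0, 0, 6, 0, 0, 0.5, 0, 0, 0, 6, 0, 0, 0.5, 0, 0, 0, 6, 0, 0, 0.5, 0, 0, 0, 6, 0, 0, 0, 0, 0, 0, 6]}}

```text
time_s: 17.35
tool_pos: [588.7, -64.1, 6.9]
tool_rot: [-179.9, -0.0, 83.0]
contact_force: [0.6, -0.7, 0.5]
finger_gap: 0.68
grasp_force: 0.0
```

```bash
python3 - <<'E'
from h import *
o=observe(); t=o['tool_pos']; Rm=R.from_euler('xyz',o['tool_rot'],degrees=True).as_matrix()
i,p,d=snap('wrist'); W=cloud(i,d); T=(W-t)@Rm
print(t,o['contact_force'])
for r in range(270,300,3): print(r,[(c,T[r,c].round(1).tolist(),W[r,c,2].round(1)) for c in (225,235,405,415)])
E
```

```text
[588.71605503 -64.13871025   6.94861737] [ 0.57707206 -0.70193277  0.46954284]
270 [(225, [13.4, -36.6, -24.4], np.float64(31.4)), (235, [13.3, -32.8, -24.3], np.float64(31.3)), (405, [13.2, 32.5, -24.3], np.float64(31.2)), (415, [13.5, 36.2, -25.0], np.float64(31.8))]
273 [(225, [12.0, -36.8, -24.1], np.float64(31.1)), (235, [12.0, -32.9, -23.9], np.float64(31.0)), (405, [11.5, 32.9, -22.9], np.float64(29.8)), (415, [12.1, 36.4, -24.4], np.float64(31.3))]
276 [(225, [10.6, -36.9, -23.6], np.float64(30.7)), (235, [10.8, -32.9, -24.2], np.float64(31.2)), (405, [10.5, 32.9, -23.5], np.float64(30.4)), (415, [11.1, 36.3, -25.2], np.float64(32.1))]
279 [(225, [9.4, -37.0, -23.7], np.float64(30.7)), (235, [9.4, -33.1, -23.8], np.float64(30.8)), (405, [10.0, 32.5, -25.4], np.float64(32.3)), (415, [9.2, 36.8, -23.5], np.float64(30.4))]
282 [(225, [8.3, -37.0, -24.0], np.float64(31.0)), (235, [8.2, -33.2, -23.8], np.float64(30.8)), (405, [8.5, 32.7, -24.7], np.float64(31.6)), (415, [8.4, 36.6, -24.5], np.float64(31.4))]
285 [(225, [7.0, -37.1, -24.0], np.float64(31.0)), (235, [7.3, -33.1, -24
[... 161 characters left out ...]
)), (235, [8.5, -31.8, -30.6], np.float64(37.6)), (405, [7.9, 31.8, -29.4], np.float64(36.3)), (415, [7.7, 35.7, -28.8], np.float64(35.7))]
291 [(225, [8.4, -34.9, -33.3], np.float64(40.3)), (235, [7.9, -31.6, -32.0], np.float64(39.0)), (405, [7.9, 31.3, -32.3], np.float64(39.1)), (415, [7.5, 35.2, -31.3], np.float64(38.2))]
294 [(225, [8.2, -34.5, -35.5], np.float64(42.6)), (235, [8.0, -30.9, -35.1], np.float64(42.1)), (405, [7.6, 30.9, -34.3], np.float64(41.2)), (415, [7.4, 34.7, -33.8], np.float64(40.7))]
297 [(225, [7.5, -34.3, -36.7], np.float64(43.7)), (235, [8.2, -30.3, -38.1], np.float64(45.1)), (405, [7.9, 30.2, -37.7], np.float64(44.6)), (415, [8.7, 33.3, -39.5], np.float64(46.4))]
```

{"op": "step_arm", "data": {"targets": [0, 0, 0.1, 0, 0, 0, 6, 0, 0, 0.1, 0, 0, 0, 6, 0, 0, 0.1, 0, 0, 0, 6, 0, 0, 0, 0, 0, 0, 6]}}

```text
time_s: 17.8
tool_pos: [589.5, -64.4, 5.1]
tool_rot: [-180.0, 0.0, 83.0]
contact_force: [-0.7, 0.2, 0.7]
finger_gap: 0.68
grasp_force: 0.0
```

{"op": "step_arm", "data": {"targets": [0, 0, 0.05, 0, 0, 0, 6, 0, 0, 0.05, 0, 0, 0, 6, 0, 0, 0, 0, 0, 0, 6]}}

```text
time_s: 18.1
tool_pos: [589.5, -64.4, 4.1]
tool_rot: [-180.0, -0.0, 83.0]
contact_force: [0.3, 0.6, -0.1]
finger_gap: 0.679
grasp_force: 0.0
```

{"op": "step_arm", "data": {"targets": [0, 0, 0.05, 0, 0, 0, 6, 0, 0, 0.05, 0, 0, 0, 6, 0, 0, 0, 0, 0, 0, 6]}}

```text
time_s: 18.4
tool_pos: [589.5, -64.4, 3.0]
tool_rot: [-180.0, 0.0, 83.0]
contact_force: [0.0, -1.2, -0.6]
finger_gap: 0.68
grasp_force: 0.0
```

{"op": "step_arm", "data": {"targets": [0, 0, 0.05, 0, 0, 0, 6, 0, 0, 0, 0, 0, 0, 6]}}

```text
time_s: 18.6
tool_pos: [589.5, -64.4, 2.6]
tool_rot: [-180.0, 0.0, 83.0]
contact_force: [0.7, -0.1, 1.1]
finger_gap: 0.681
grasp_force: 0.0
```

{"op": "step_arm", "data": {"targets": [0, 0, 0.05, 0, 0, 0, 6, 0, 0, 0, 0, 0, 0, 6]}}

```text
time_s: 18.8
tool_pos: [589.6, -64.4, 2.4]
tool_rot: [180.0, 0.0, 83.0]
contact_force: [-0.8, 0.4, 2.0]
finger_gap: 0.678
grasp_force: 1.4
```

Contact is at reported z ≈ 2.5, so the fingertips sit 27.5 mm above the reported TCP. I go back behind the disc and push at the corrected height.

{"op": "step_arm", "data": {"targets": [0, 0, -2, 0, 0, 0, 6, 0, 0, -2, 0, 0, 0, 6, 1, 0, 0, 0, 0, 0, 6, 2, 0, 0, 0, 0, 0, 6, 2, 0, 0, 0, 0, 0, 6, 2, 0, 0, 0, 0, 0, 6, 2, 0, 0, 0, 0, 0, 6, 2, 0, 0, 0, 0, 0, 6, 2, 0, 0, 0, 0, 0, 6, 1, 0, 0, 0, 0, 0, 6, 0, 0, 0, 0, 0, 0, 6, 0, 0, 0, 0, 0, 0, 6]}}

```text
time_s: 20.0
tool_pos: [606.3, 74.4, 41.6]
tool_rot: [-180.0, 0.0, 83.0]
contact_force: [0.2, -0.7, -0.0]
finger_gap: 0.68
grasp_force: 0.0
```

{"op": "step_arm", "data": {"targets": [0, 0, 1, 0, 0, 0, 6, 0, 0, 1, 0, 0, 0, 6, 0, 0, 1, 0, 0, 0, 6, 0, 0, 0.5, 0, 0, 0, 6, 0, 0, 0, 0, 0, 0, 6, 0, 0, 0, 0, 0, 0, 6]}}

```text
time_s: 20.6
tool_pos: [606.6, 74.4, 6.9]
tool_rot: [-180.0, 0.0, 83.0]
contact_force: [0.3, -0.7, 1.1]
finger_gap: 0.679
grasp_force: 0.0
```

```bash
python3 rel.py; python3 m3.py
```

```text
[606.6  74.4   6.9] [-179.98    0.     83.  ] [ 0.3 -0.7  1.1]
disc [-67.1   0.9 -27.1]
recess [-202.7    0.   -27.1]Traceback (most recent call last):
  File "m3.py", line 10, in <module>
    rc,rr=ring(low,P); print('recess mouth',rc.round(2),rr.round(2), 'tool',((np.r_[rc,t[2]]-t)@Rm).round(1))
          ~~~~^^^^^^^
  File "h.py", line 23, in ring
    c=max(cv2.findContours(m.astype(np.uint8),0,1)[0],key=cv2.contourArea)[:,0]
      ~~~^^^^^^^^^^^^^^^^^^^^^^^^^^^^^^^^^^^^^^^^^^^^^^^^^^^^^^^^^^^^^^^^^
ValueError: max() iterable argument is empty
```

{"op": "step_arm", "data": {"targets": [-0.8, 0, 0.1, 0, 0, 0, 6, -0.8, 0, 0, 0, 0, 0, 6, -0.8, 0, 0, 0, 0, 0, 6, -0.8, 0, 0, 0, 0, 0, 6, -1, 0, 0, 0, 0, 0, 6, -1, 0, 0, 0, 0, 0, 6, -1, 0, 0, 0, 0, 0, 6, -1, 0, 0, 0, 0, 0, 6, -1, 0, 0, 0, 0, 0, 6, -1, 0, 0, 0, 0, 0, 6, -1, 0, 0, 0, 0, 0, 6, -1, 0, 0, 0, 0, 0, 6]}}

```text
time_s: 21.85
tool_pos: [592.9, -37.4, 6.1]
tool_rot: [180.0, 0.0, 83.0]
contact_force: [-0.0, 0.2, 1.4]
finger_gap: 0.682
grasp_force: 0.4
```

{"op": "step_arm", "data": {"targets": [-1, 0, 0, 0, 0, 0, 6, -0.8, 0, 0, 0, 0, 0, 6, -0.5, 0, 0, 0, 0, 0, 6, 0, 0, 0, 0, 0, 0, 6]}}

```text
time_s: 22.25
tool_pos: [590.1, -60.2, 6.1]
tool_rot: [-180.0, 0.0, 83.0]
contact_force: [-0.7, 0.1, 0.6]
finger_gap: 0.683
grasp_force: 0.0
```

```bash
python3 rel.py; python3 m4.py b
```

```text
[590.1 -60.2   6.1] [-1.800e+02  1.000e-02  8.297e+01] [-0.7  0.1  0.6]
disc [ 68.6   0.8 -27.9]
recess [-67.    0.  -27.9]
[590.1 -60.2   6.1] [-0.7  0.1  0.6]
recess [-67.    0.  -27.9]
wrist disc [ 583.6 -113. ] 34.0 19662 dz [ 6.9 10.  11.1] slope [-0.001 -0.015]
wrist centre z-zb 10.039711581648533 1875
top disc [ 575.1 -135.2] 26.4 239 dz [ 3.4  9.7 14.3] slope [0.016 0.11 ]
top centre z-zb 8.674807440182235 55
```

View pics/bwrist.png

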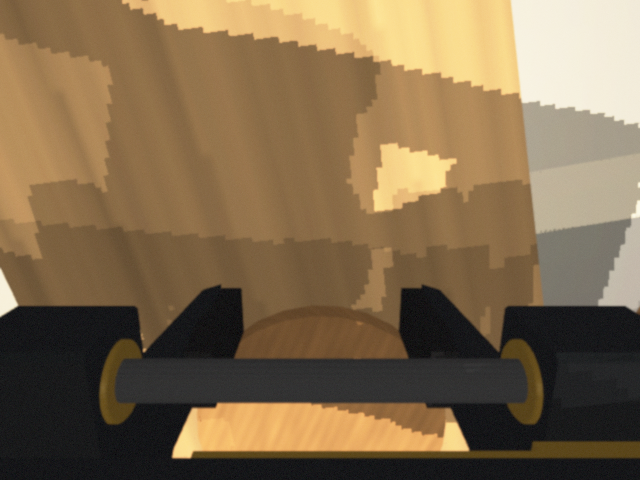

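The disc's rear edge now shows at (322,308), cradled between the fingertips. I continue to just short of the recess centre.

{"op": "step_arm", "data": {"targets": [-0.4, 0, 0, 0, 0, 0, 6, -0.4, 0, 0, 0, 0, 0, 6, -0.4, 0, 0, 0, 0, 0, 6, -0.2, 0, 0, 0, 0, 0, 6, 0, 0, 0, 0, 0, 0, 6]}}

```text
time_s: 22.85
tool_pos: [588.5, -73.8, 6.1]
tool_rot: [180.0, 0.0, 83.0]
contact_force: [0.2, -0.8, -0.0]
finger_gap: 0.676
grasp_force: 0.0
```

```bash
cat > m5.py <<'E'
from h import *
o=observe(); t=o['tool_pos']; Rm=R.from_euler('xyz',o['tool_rot'],degrees=True).as_matrix(); print(t.round(1),o['contact_force'].round(1))
print('recess',((np.array([581.9,-126.7,34])-t)@Rm).round(1))
i,p,d=snap('wrist'); W=cloud(i,d); T=(W-t)@Rm
zb=np.nanmedian(W[sel(W,(500,660),(-60,90),(28,34))][:,2])
hi=(W[...,2]>zb+2)&(W[...,2]<zb+14)&(abs(T[...,1])<25)&(T[...,0]<30)
Q=W[hi]; q=T[hi]
A=np.c_[q[:,:2],np.ones(len(q))]; print(len(q),'slope tool',np.linalg.lstsq(A,q[:,2],rcond=None)[0].round(4),'rear edge x',[np.percentile(q[abs(q[:,1]-c)<3,0],99.5).round(1) for c in(-20,-10,0,10,20)])
for a in range(-110,10,10):
    m=(abs(T[...,0]-a)<3)&(abs(T[...,1])<30)&(W[...,2]<60); 
    if m.sum()>5: print(a,(np.median(W[m][:,2])-zb).round(1),end='; ')
E
python3 m5.py
```

```text
[588.5 -73.8   6.1] [ 0.2 -0.8 -0. ]
recess [-53.3  -0.1 -27.8]
12147 slope tool [-3.22000e-02 -1.10000e-03 -3.49728e+01] rear edge x [np.float64(-3.4), np.float64(-0.8), np.float64(0.1), np.float64(-0.5), np.float64(-3.3)]
-60 7.6; -50 8.2; -40 8.8; -20 10.0; -10 10.6; 0 0.7;
```

{"op": "step_arm", "data": {"targets": [-0.1, 0, 0, 0, 0, 0, 6, -0.1, 0, 0, 0, 0, 0, 6, -0.05, 0, 0, 0, 0, 0, 6, 0, 0, 0, 0, 0, 0, 6]}}

```text
time_s: 23.3
tool_pos: [588.1, -75.8, 6.1]
tool_rot: [-180.0, -0.0, 83.0]
contact_force: [-0.8, 0.6, 0.1]
finger_gap: 0.684
grasp_force: 0.1
```

```bash
python3 m5.py
```

```text
[588.1 -75.8   6.1] [-0.8  0.6  0.1]
recess [-51.2   0.  -27.9]
12209 slope tool [-2.80000e-02  9.80000e-03 -3.43615e+01] rear edge x [np.float64(-3.2), np.float64(-0.6), np.float64(0.4), np.float64(-0.4), np.float64(-3.1)]
-60 7.3; -50 7.8; -40 8.3; -20 9.4; -10 9.8; 0 0.9;
```

{"op": "step_arm", "data": {"targets": [-0.05, 0, 0, 0, 0, 0, 6, -0.05, 0, 0, 0, 0, 0, 6, 0, 0, 0, 0, 0, 0, 6]}}

```text
time_s: 23.65
tool_pos: [588.0, -76.8, 6.1]
tool_rot: [-180.0, -0.0, 83.0]
contact_force: [-0.1, 1.0, 0.6]
finger_gap: 0.679
grasp_force: 0.1
```

```bash
python3 m5.py
```

```text
[588.  -76.8   6.1] [-0.1  1.   0.6]
recess [-50.3  -0.  -27.9]
12005 slope tool [ 4.20000e-03  3.00000e-04 -3.00277e+01] rear edge x [np.float64(-3.1), np.float64(-0.5), np.float64(0.2), np.float64(-0.3), np.float64(-2.9)]
-60 5.2; -50 5.2; -40 5.4; -20 5.1; -10 5.1; 0 0.4;
```

The disc has dropped in: it is level, with its top 5.2 mm above the board. I lift, close the fingers and centre over it.

{"op": "step_arm", "data": {"targets": [0.1, 0, -0.5, 0, 0, 0, 6, 0, 0, -1.5, 0, 0, 0, 6, 0, 0, -1.5, 0, 0, 0, 6, -1.7, 0, 0, 0, 0, 0, 0, -1.7, 0, 0, 0, 0, 0, 0, -1.7, 0, 0, 0, 0, 0, 0, 0, 0, 0, 0, 0, 0, 0, 0, 0, 0, 0, 0, 0, 0, 0, 0, 0, 0, 0, 0, 0, 0, 0, 0, 0, 0, 0, 0]}}

```text
time_s: 24.7
tool_pos: [581.8, -125.9, 40.8]
tool_rot: [-180.0, -0.0, 83.0]
contact_force: [-0.3, 0.7, -0.4]
finger_gap: 0.068
grasp_force: 0.0
```

{"op": "step_arm", "data": {"targets": [0, 0, 1, 0, 0, 0, 0, 0, 0, 1, 0, 0, 0, 0, 0, 0, 1, 0, 0, 0, 0, 0, 0, 0, 0, 0, 0, 0]}}

```text
time_s: 25.1
tool_pos: [580.2, -125.5, 8.6]
tool_rot: [-179.8, -0.1, 83.0]
contact_force: [-0.9, -0.1, -0.6]
finger_gap: 0.003
grasp_force: 0.0
```

```bash
python3 rel.py
```

```text
[ 580.2 -125.5    8.6] [-1.7977e+02 -7.0000e-02  8.3020e+01] [-0.9 -0.1 -0.6]
disc [134.6   2.7 -25.2]
recess [ -0.9   1.7 -25.4]
```

{"op": "step_arm", "data": {"targets": [0, 0, 0, 0, 0, 0, 0, 0, 0, 0, 0, 0, 0, 0, 0, 0, 0, 0, 0, 0, 0]}}

```text
time_s: 25.4
tool_pos: [582.4, -126.6, 11.6]
tool_rot: [179.9, 0.0, 83.0]
contact_force: [0.1, 0.3, 0.6]
finger_gap: 0.001
grasp_force: 0.0
```

{"op": "step_arm", "data": {"targets": [0, 0, 0.05, 0, 0, 0, 0, 0, 0, 0.05, 0, 0, 0, 0, 0, 0, 0.05, 0, 0, 0, 0, 0, 0, 0.05, 0, 0, 0, 0, 0, 0, 0, 0, 0, 0, 0]}}

```text
time_s: 25.9
tool_pos: [581.9, -126.4, 9.0]
tool_rot: [-180.0, -0.0, 83.0]
contact_force: [-0.4, -0.0, 0.1]
finger_gap: 0.004
grasp_force: 0.0
```

{"op": "step_arm", "data": {"targets": [0, 0, 0.05, 0, 0, 0, 0, 0, 0, 0.05, 0, 0, 0, 0, 0, 0, 0.05, 0, 0, 0, 0, 0, 0, 0, 0, 0, 0, 0]}}

```text
time_s: 26.3
tool_pos: [581.9, -126.4, 7.5]
tool_rot: [-180.0, -0.0, 83.0]
contact_force: [0.2, 0.3, -0.2]
finger_gap: 0.005
grasp_force: 0.0
```

{"op": "step_arm", "data": {"targets": [0, 0, 0.03, 0, 0, 0, 0, 0, 0, 0.02, 0, 0, 0, 0, 0, 0, 0, 0, 0, 0, 0]}}

```text
time_s: 26.6
tool_pos: [582.0, -126.4, 7.4]
tool_rot: [-180.0, 0.0, 83.0]
contact_force: [-2.4, 0.6, 4.1]
finger_gap: 0.004
grasp_force: 2.1
```

{"op": "step_arm", "data": {"targets": [0, 0, 0.03, 0, 0, 0, 0, 0, 0, 0.03, 0, 0, 0, 0, 0, 0, 0.03, 0, 0, 0, 0, 0, 0, 0, 0, 0, 0, 0]}}

```text
time_s: 27.0
tool_pos: [582.0, -126.5, 7.4]
tool_rot: [-180.0, 0.0, 83.0]
contact_force: [-5.8, 1.2, 10.6]
finger_gap: 0.002
grasp_force: 5.6
```

{"op": "step_arm", "data": {"targets": [0, 0, 0.03, 0, 0, 0, 0, 0, 0, 0.03, 0, 0, 0, 0, 0, 0, 0, 0, 0, 0, 0]}}

```text
time_s: 27.3
tool_pos: [582.0, -126.5, 6.9]
tool_rot: [-180.0, 0.0, 83.0]
contact_force: [-5.3, 2.2, 11.4]
finger_gap: 0.006
grasp_force: 6.1
```

{"op": "step_arm", "data": {"targets": [0, 0, 0.03, 0, 0, 0, 0, 0, 0, 0.03, 0, 0, 0, 0, 0, 0, 0.03, 0, 0, 0, 0, 0, 0, 0.03, 0, 0, 0, 0, 0, 0, 0.03, 0, 0, 0, 0, 0, 0, 0.03, 0, 0, 0, 0, 0, 0, 0.03, 0, 0, 0, 0, 0, 0, 0.03, 0, 0, 0, 0, 0, 0, 0, 0, 0, 0, 0]}}

```text
time_s: 28.2
tool_pos: [582.0, -126.4, 4.5]
tool_rot: [-180.0, 0.0, 83.0]
contact_force: [-5.4, 1.9, 12.1]
finger_gap: 0.005
grasp_force: 6.1
```

{"op": "step_arm", "data": {"targets": [0, 0, 0.03, 0, 0, 0, 0, 0, 0, 0.03, 0, 0, 0, 0, 0, 0, 0.03, 0, 0, 0, 0, 0, 0, 0.03, 0, 0, 0, 0, 0, 0, 0, 0, 0, 0, 0]}}

```text
time_s: 28.7
tool_pos: [582.0, -126.5, 3.3]
tool_rot: [-180.0, 0.0, 83.0]
contact_force: [-5.9, 2.3, 12.3]
finger_gap: 0.006
grasp_force: 6.1
```

{"op": "step_arm", "data": {"targets": [0, 0, 0.03, 0, 0, 0, 0, 0, 0, 0.03, 0, 0, 0, 0, 0, 0, 0, 0, 0, 0, 0]}}

```text
time_s: 29.0
tool_pos: [582.0, -126.4, 2.6]
tool_rot: [-180.0, 0.0, 83.0]
contact_force: [-5.1, 1.8, 12.6]
finger_gap: 0.004
grasp_force: 6.1
```

{"op": "step_arm", "data": {"targets": [0, 0, 0.03, 0, 0, 0, 0, 0, 0, 0.02, 0, 0, 0, 0, 0, 0, 0, 0, 0, 0, 0]}}

```text
time_s: 29.3
tool_pos: [582.0, -126.5, 2.3]
tool_rot: [-180.0, 0.0, 83.0]
contact_force: [-5.0, 3.1, 13.0]
finger_gap: 0.001
grasp_force: 6.7
```

{"op": "step_arm", "data": {"targets": [0, 0, 0.03, 0, 0, 0, 0, 0, 0, 0.02, 0, 0, 0, 0, 0, 0, 0, 0, 0, 0, 0]}}

```text
time_s: 29.6
tool_pos: [582.0, -126.5, 2.3]
tool_rot: [-180.0, 0.0, 83.0]
contact_force: [-8.7, 2.1, 17.1]
finger_gap: 0.01
grasp_force: 8.6
```

Force is rising with no further travel, so it has bottomed. I lift off and check.

{"op": "step_arm", "data": {"targets": [0, 0, -0.2, 0, 0, 0, 0, 0, 0, -1, 0, 0, 0, 0, 0, 0, -3, 0, 0, 0, 0, 0, 0, -4, 0, 0, 0, 0, 0, 0, -4, 0, 0, 0, 0, 0, 0, -4, 0, 0, 0, 0, 0, 0, -4, 0, 0, 0, 0, 0, 0, -2, 0, 0, 0, 0, 0, 0, 0, 0, 0, 0, 0, 0, 0, 0, 0, 0, 0, 0]}}

```text
time_s: 30.6
tool_pos: [581.7, -126.3, 221.9]
tool_rot: [-180.0, -0.0, 83.0]
contact_force: [-0.6, -0.3, -0.6]
finger_gap: 0.004
grasp_force: 0.0
```

```bash
python3 - <<'E'
from h import *
print(observe()['tool_pos'])
i,p,d=snap('wrist','end'); W=cloud(i,d); g=p.astype(int)
zb=np.nanmedian(W[sel(W,(500,660),(-60,60),(28,34))][:,2])
m=sel(W,(540,625),(-165,-88),(20,45)); m&=np.hypot(W[...,0]-581.9,W[...,1]+126.7)<42
Q=W[m]; A=np.c_[Q[:,:2]-[581.9,-126.7],np.ones(len(Q))]; print('disc minus board',np.median(Q[:,2])-zb,'slopes',np.linalg.lstsq(A,Q[:,2],rcond=None)[0][:2],len(Q))
m=sel(W,(540,650),(-310,-200),(120,160)); print('tube',m.sum(),ring(m,W) if m.sum()>20 else '',np.nanpercentile(W[m][:,2],[50,95]))
i,p,d=snap('scene'); W=cloud(i,d)
m=sel(W,(560,635),(-290,-215),(60,170)); print('scene tube top',m.sum(),np.nanpercentile(W[m][:,2],99))
for q in ('short_tube','water_jar','palette'):
    r=trace('scene',q); print(q,np.round(r[0]['xy']) if r else None)
E
```

```text
[ 581.731126   -126.34844865  221.92517208]
disc minus board 0.05088486631467504 slopes [ 8.83013338e-05 -5.83934192e-04] 6712
tube 106 (array([ 581.4217822 , -262.44495801]), np.float64(4.811383124995246)) [140.36900366 142.16206658]
scene tube top 673 141.44072007330487
short_tube [511. 287.]
water_jar [232. 179.]
palette [164. 232.]
```

View pics/end.png

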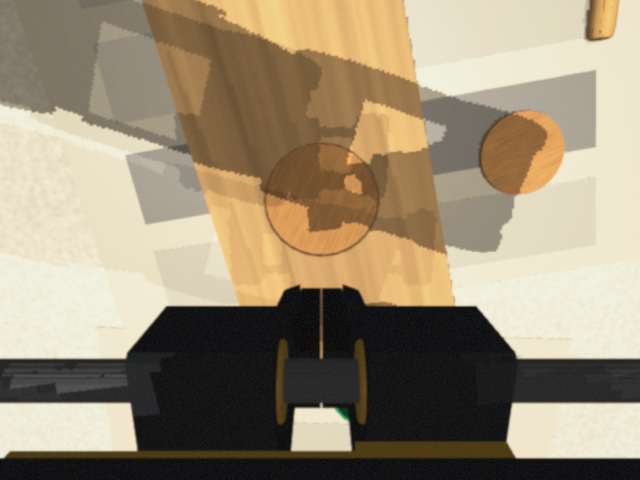

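The disc sits flush in the recess at (322,200), 0.05 mm from board level, and the tube top reads 110 mm above the board. The bystanders have not moved.

```bash
python3 -c "
from station import *
print(sign_off())"
```

```text
the job is handed in; nothing more can be done
None
```

I handed in the job with the foot disc pressed flush in the recess, the tall tube standing over the spindle down to the board, and the short tube, jar and palette left in place; the sign-off returned no verdict.

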